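Stow the loupe in the touch-latch case

TASK

Put the eye loupe away in the instrument case. The case has a touch latch: press the lid down on its round front pad, feeling for the end of the latch's stroke without leaning on it (never more than 18 N of push), then get clear so that the lid springs open on its own, untouched. Then set the loupe down gently, not dropped, lens down as it stands now, flat on the floor of the main compartment, leave it there with the lid open, and do not disturb the other things on the bench.

Things in the scene. Friction and masses are not known exactly. Their poses are not given: they have to be found in the camera images.
- case: Grey instrument case, aluminium lid, 170 (x) x 160 (y) x 58 mm high, fixed on the bench. Origin: centre of its underside; x points from the front to the hinge at the back. Walls 5 mm; sides 58, front 34, back 50 mm high. Main compartment: x -33 to +80 mm, y -75 to +75 mm, floor at z = 6 mm; the narrow latch bay before its 34 mm front wall is not for stowing.
- press_pad (a point): Centre of the round pad (ring 30 mm across) on top of the lid, mid front, 15 mm from the front edge and 139 mm from the hinge line; moves with the lid. Lid closed: 58 mm above the bench, x to the hinge, z up. Pressed straight down here, the lid yields 3 to 14 mm before the latch lets go; that depth is set inside the latch, differs at every start and shows from nowhere.
- lid (a joint): Lid angle on the back hinge, rad: 0 closed, -0.025 to -0.11 pressed in, growing as it opens up and backward to its stop at 1.85. Once the latch is free and the finger leaves, a spring lifts it slowly (front edge at first about 0.15 m/s), fully open some 3 s later; it stays open. The robot must not touch it when open beyond 0.3.
- compartment (a point): Point on the compartment's floor, 10 mm behind the case's centre, a good spot to set the loupe; axes as the case.
- loupe: Eye loupe: plain black cup, round, 36 mm in diameter, 26 mm high, 0.05 kg, standing lens down on the bench to the left of the soldering station. Origin: centre of its underside; z up.
- tape_roll: Bystander: flat black roll of tape, 66 mm across, 18 mm high, loose on the bench near the loupe. Origin: centre of its underside.
- fuse_box: Bystander: small cream box, 36 x 56 x 18 mm, loose, near the loupe. Origin: centre of its underside.
- solder_reel: Bystander: reel of solder standing on its flange, 56 mm across, 34 mm high, loose, beside the case. Origin: centre of its underside.
- flux_bottle: Bystander: small bottle, 27 mm across, 62 mm high, loose, upright beside the case. Origin: centre of its underside.
- latch (a point): Latch under the lid front, 30 mm above the bench. Push needed on the pad: 3 to 4 N from the lid spring, 6 to 7 N while the latch moves; then, within 1 mm after it has let go, the push climbs steeply (about 12 N per mm) on an end-of-stroke buffer. At 10 to 13 N the latch is free, and stays free. Let go earlier, and the lid just comes back up to closed, unharmed.

How it is judged:
By the outcome, as a careful person would: the job done as asked, in the order asked, and still so for the second after the job is handed in, with the robot touching nothing.
It also fails if it takes over 64 s, if anything falls off the work surface, if the arm or the gripper's body presses on something with over 40 N, if the wrist force passes 120 N, or if a joint passes its speed limit or range.

ROBOT

A 6-joint arm with a two-finger parallel gripper is mounted at the origin on a cart in front of the work surface, level with it; the furniture and walls round the work are solid. World frame = base frame: x ahead of the robot, y to its left, z up, the work surface at z = 0. Lengths are in mm, angles in rad, forces in N, time in s.
With the tool pointing down it reaches from about 350 to 775 mm from the base axis. Payload 5.5 kg.
Tool frame: the origin (TCP) lies at the very end of the fingers, on their centre line; the grasp point (between the pads) lies 19 mm behind it; z points along the fingers, y is the line along which they close (so a half turn about z gives the same grasp; the last joint's range is limited). The gripper opens to 85 mm and grips with 20 to 120 N. Pads are 22 mm wide; open, the fingers measure 114 mm over their backs; the gripper's body (76 mm by 85 mm) begins 54 mm behind the grasp point. The pads swing forward as they close: fully open they stand 13 mm farther back than shut.
Start: joints at [1.049, 0.313, 0.046, 1.304, 0, 1.431], TCP at [214.268, 533.63, 231.323] pointing down, gripper open.
Joint ranges: [-2.76, 2.76], [-0.86, 1.69], [-1.03, 1.26], [-2.2, 2.34], [-1.47, 1.5], [-3.14, 3.14]. Speed limits (rad/s): [2.57, 2.57, 3.14, 3.14, 3.14, 3.14].

INTERFACE

Orientations are given as [roll, pitch, yaw] about the fixed x, y, z axes, in that order (R = Rz(yaw) Ry(pitch) Rx(roll)).
In Python, from station import arm gives the robot as it stands.
- The arm moves only by the shell command python3 jog.py 'ROWS' [FORCE]. ROWS is a JSON list that holds a single list of rows (three levels of brackets), with 1 to 8 rows, each of 5 numbers: dx, dy, dz in mm, then a turn about the tool's z in rad, then the finger opening in mm; each row is the pose to reach, as a shift and turn from the pose commanded when the command began, along the tool's axes at that moment; what a row does not reach only later rows make up. A row lasts 1/8 s, in which the tool goes at most 62.5 mm and 0.188 rad, less where a joint would pass 70% of its speed; a pose out of reach is approached as far as the arm can. The fingers move at their own pace and stop on an object; FORCE is the grip in N (left out, the last holds). Time passes only in rows, so rows that do not move let the fingers close. It prints the time, the measured TCP pose, the force, the opening and the grip force at its end. Input that does not fit is refused with a message, and nothing moves.
- arm.sense(): the state, without advancing time (a new reading comes with each control period).
- arm.capture(name): name is "side" or "top" or "wrist"; returns the picture (384x512x3 uint8, red, green, blue); there is no depth.
- arm.camera_info(name): a dict with "K" (3x3 intrinsics, pixels), "D" ([k1, k2, p1, p2, k3] as OpenCV has them; the pictures are not rectified), "position" and "rotation" of the camera in the world; the wrist camera has in their place "hand_eye" (4x4, takes a point from camera to tool coordinates, whose origin is the TCP and whose axes are the flange's). Camera axes: x right, y down, z forward; pixel columns grow to the right and rows downward; lengths in mm; the calibration is good to about 2 mm. A picture is of the moment at which its call begins: read the wrist's pose just before it. camera_info takes no time and is no camera call.
- arm.close_job(): hands the job in; it is judged then, once.
The state is a dict: "clock": time; "joint_positions": joint angles; "joint_vel": joint speeds; "tau": joint torques, N m; "eef_pos": TCP position; "tool_rot": TCP orientation; "force": force on the tool from outside, world axes, zero at the start; "ft_torque": the same for the moment, N m; "width": finger opening in mm; "finger_force": force on a finger pad.
Only numpy, scipy, OpenCV 4.12 (cv2) and the standard library are available. Lean on these libraries where they do the work, as an engineer would, in place of code of your own. Each camera call takes 0.05 s, during which the arm holds its last target. There are 200 camera calls.

## Working session

There is one attempt and no reset: what is moved stays moved. The work goes in short steps, Python scripts to look and compute and a shell command to move; the robot and the scene stay as the last step left them, time stands still between calls to the robot, and variables do not carry over. Pictures are saved under pics/ and viewed, at most 10 in all, crops included, and the job is handed in when it is done.

```bash
ls; mkdir -p pics
python3 - <<'E'
from station import arm
import cv2,numpy as np
s=arm.sense(); print(s)
for n in("side","top","wrist"):
    im=arm.capture(n); cv2.imwrite(f"pics/{n}0.png",im[...,::-1])
    c=arm.camera_info(n); print(n,{k:np.round(v,4).tolist() for k,v in c.items()})
a=cv2.imread("pics/top0.png")
cv2.imwrite("pics/top0b.png",cv2.resize(a,(800,600),interpolation=cv2.INTER_CUBIC))
E
```

```text
jog.py
pics
station.py
{'clock': 0.0, 'joint_positions': array([1.04942032e+00, 3.14017639e-01, 4.49651332e-02, 1.30360974e+00,
       2.06017174e-05, 1.43121483e+00]), 'joint_vel': array([-3.75898011e-04, -7.38848253e-04, -5.50169419e-05, -1.70254668e-03,
       -6.59703037e-04,  1.50426469e-03]), 'tau': array([-9.40466234e-04, -4.80629361e+01,  2.98530811e+01,  1.94782071e-02,
       -2.90323833e-04,  1.43410335e-05]), 'eef_pos': array([213.96825084, 533.14483167, 230.39341497]), 'tool_rot': array([-3.13974775e+00, -2.80003713e-04,  2.75979786e+00]), 'force': array([-0.12886631, -0.55945567, -0.38090413]), 'ft_torque': array([-0.01670453,  0.00534144, -0.03068678]), 'finger_force': 0.0, 'width': 85.76567990044583}
side {'K': [[388.7354, 0.0, 254.1497], [0.0, 388.7354, 194.618], [0.0, 0.0, 1.0]], 'D': [-0.1027, 0.0, 0.0, 0.0, 0.0], 'position': [614.2301, 997.2912, 463.4507], 'rotation': [-1.9203, 0.0142, 3.0676]}
top {'K': [[424.3545, 0.0, 249.6687], [0.0, 424.3545, 195.6229], [0.0, 0.0, 1.0]], 'D': [0.0279, 0.0, 0.0, 0.0, 0.0], 'position': [370.0609, -45.0067, 1660.4848], 'rotation': [-3.0254, -0.008, -1.5713]}
wrist {'K': [[288.8985, 0.0, 258.9637], [0.0, 288.8985, 185.3194], [0.0, 0.0, 1.0]], 'D': [0.0187, 0.0, 0.0, 0.0, 0.0], 'hand_eye': [[0.0005, -0.9588, -0.2841, 73.0654], [1.0, 0.0005, 0.0, -0.398], [0.0001, -0.2841, 0.9588, -141.8512], [0.0, 0.0, 0.0, 1.0]]}
```

View pics/top0b.png

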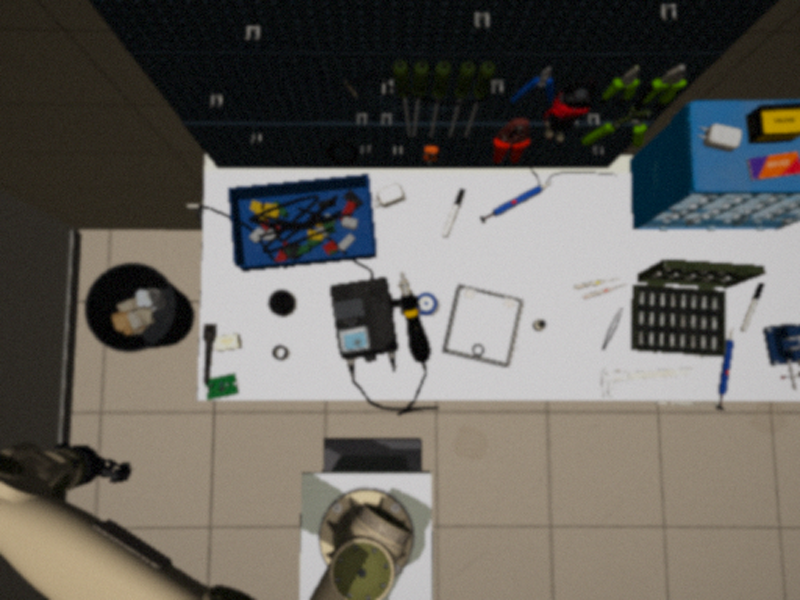

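View pics/side0.png

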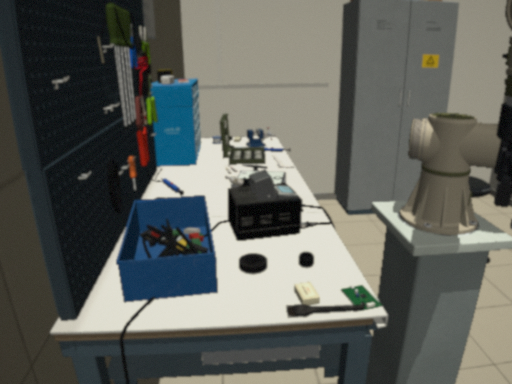

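The top view (800x600 scale) shows the loupe as a ring at (280,352), the tape at (282,302), the fuse box at (228,342) and the soldering station at (365,320). The case is at (483,325) with its pad at (478,350), the solder reel at (426,303), the iron at (412,320) and the flux bottle at (539,324). The side view shows the loupe at (306,259), with clear bench on its left-front side.

```bash
cat > h.py <<'E'
from station import arm
import cv2,numpy as np
from scipy.spatial.transform import Rotation as R
def cam(n,s=None):
    c=arm.camera_info(n)
    if n!="wrist": return c,R.from_euler('xyz',c['rotation']).as_matrix(),np.array(c['position'])
    s=s or arm.sense(); H=np.array(c['hand_eye']); T=R.from_euler('xyz',s['tool_rot']).as_matrix()
    return c,T@H[:3,:3],T@H[:3,3]+s['eef_pos']
def p2w(n,uv,z,s=None):
    c,M,p=cam(n,s)
    q=cv2.undistortPoints(np.array(uv,float).reshape(-1,1,2),np.array(c['K']),np.array(c['D'])).reshape(-1,2)
    d=np.c_[q,np.ones(len(q))]@M.T
    return p+d*((z-p[2])/d[:,2])[:,None]
def w2p(n,X,s=None):
    c,M,p=cam(n,s)
    return cv2.projectPoints((np.atleast_2d(X)-p)@M,np.zeros(3),np.zeros(3),np.array(c['K']),np.array(c['D']))[0].reshape(-1,2)
def tool(dx,s):  # world shift -> tool axes
    return R.from_euler('xyz',s['tool_rot']).as_matrix().T@np.array(dx)
E
python3 - <<'E'
from h import *
f=1/1.5625
for n,u,v,z in [("loupe",280,352,26),("tape",282,302,18),("fuse",228,342,18),("reel",426,303,34),("flux",539,324,62),("pad",478,350,58),
 ("cTL",457,287,58),("cTR",522,298,58),("cBL",445,354,58),("cBR",511,365,58),("iron",410,285,60),("ironb",420,355,60),("st TR",390,280,60),("st BR",396,356,60),("st BL",340,358,60)]:
    print(n,p2w("top",[(u+.5)*f-.5,(v+.5)*f-.5],z).round(0))
print(p2w("side",[[306,259],[253,263]],13).round(0))
a=cv2.imread("pics/top0.png")
cv2.imwrite("pics/c.png",np.vstack([cv2.resize(a[160:260,125:265],None,fx=5,fy=5,interpolation=3)[:290],cv2.resize(a[165:250,240:380],None,fx=5,fy=5,interpolation=3)[:300]]) if 0 else cv2.resize(a[165:257,240:360],None,fx=6.4,fy=6.4,interpolation=3))
E
```

```text
loupe [[447. 213.  26.]]
tape [[572. 212.  18.]]
fuse [[472. 343.  18.]]
reel [[ 567. -146.   34.]]
flux [[ 513. -418.   62.]]
pad [[ 450. -270.   58.]]
cTL [[ 604. -221.   58.]]
cTR [[ 577. -379.   58.]]
cBL [[ 440. -190.   58.]]
cBR [[ 414. -348.   58.]]
iron [[ 608. -106.   60.]]
ironb [[ 438. -129.   60.]]
st TR [[621. -57.  60.]]
st BR [[435. -71.  60.]]
st BL [[431.  63.  60.]]
[[442. 214.  13.]
 [566. 219.  13.]]
```

View pics/c.png

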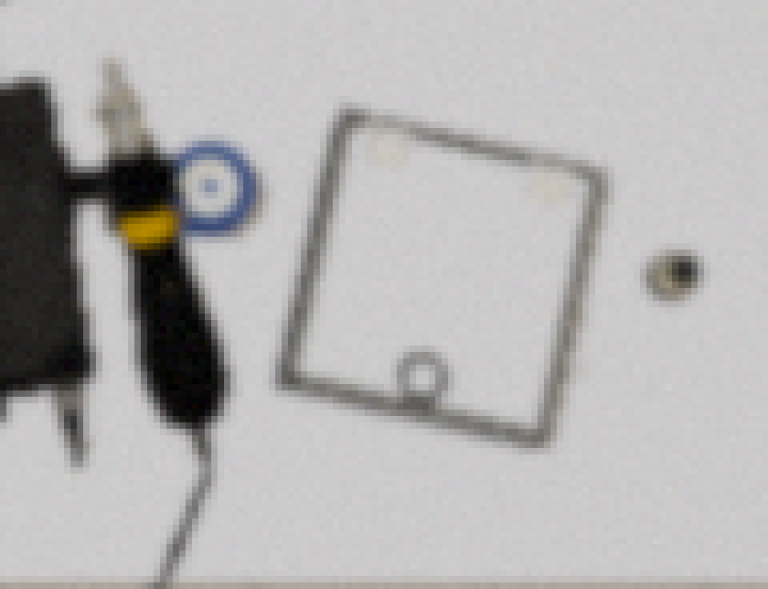

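```bash
python3 jog.py '[[[-335,-210,0,0,85],[-335,-210,0,0,85],[-335,-210,0,0,85],[-335,-210,0,0,85],[-335,-210,0,0,85],[-335,-210,0,0,85],[-335,-210,0,0,85],[-335,-210,0,0,85]]]'
python3 - <<'E'
from h import *
s=arm.sense(); print(s['clock'],s['eef_pos'],s['tool_rot'],s['force'])
im=arm.capture("wrist"); cv2.imwrite("pics/w1.png",im[...,::-1])
print(w2p("wrist",[[447,213,26],[447,213,0]],s))
E
```

```text
clock: 1.15
eef_pos: [447.6, 212.5, 230.9]
tool_rot: [-3.141, -0.001, 2.756]
force: [-0.2, 0.4, -0.2]
width: 85.0
finger_force: 0.0
1.15 [447.62756591 212.50430777 230.93849927] [-3.14131504e+00 -5.14202420e-04  2.75629310e+00] [-0.19404738  0.38538006 -0.1582775 ]
[[259.52008796 161.51298448]
 [259.4908259  157.4463479 ]]
```

View pics/w1.png

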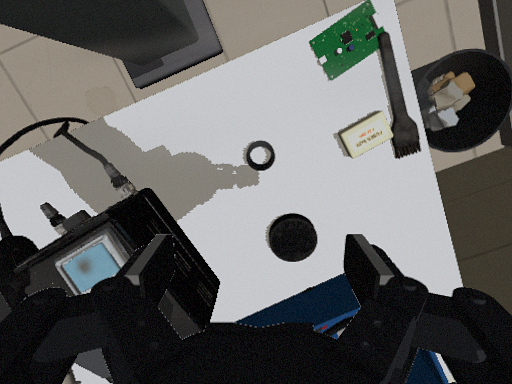

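The wrist view shows the loupe as a black ring at about (260,155), standing free. The tape is at (293,237) and the fuse box at (366,135). Next I measure the loupe and move on to the case.

Run:
```python
from h import *
s=arm.sense()
im=cv2.imread("pics/w1.png",0)
m=(im[130:180,238:284]<70).astype(np.uint8)
n,l,st,c=cv2.connectedComponentsWithStats(m); i=1+st[1:,4].argmax(); print(st[i],c[i]+[238,130])
cn=max(cv2.findContours((l==i).astype(np.uint8),0,1)[0],key=len); e=cv2.minEnclosingCircle(cn); ctr=np.array(e[0])+[238,130]; print(ctr,e[1])
for z in(13,26): print(p2w("wrist",[ctr,c[i]+[238,130]],z,s))
d=tool([450-447.6,-270-212.5,-60],s);print(d)
```

```text
[  9  11  28  30 349] [259.94269341 155.82234957]
[260.19149017 155.42553139] 14.919909477233887
[[441.79686806 216.65699866  13.        ]
 [442.1491077  216.1775257   13.        ]]
[[439.53302988 217.51339226  26.        ]
 [439.87254572 217.05123908  26.        ]]
[-182.86791638 -446.52026872   59.92482612]
```

```bash
python3 jog.py '[[[-183,-447,0,0,0],[-183,-447,0,0,0],[-183,-447,0,0,0],[-183,-447,0,0,0],[-183,-447,0,0,0],[-183,-447,0,0,0],[-183,-447,0,0,0],[-183,-447,20,0,0]]]'; python3 jog.py '[[[0,0,20,0,0],[0,0,20,0,0]]]'
python3 - <<'E'
from h import *
s=arm.sense(); print(s['clock'],s['eef_pos'],s['tool_rot'],s['force'],s['width'])
im=arm.capture("wrist"); cv2.imwrite("pics/w2.png",im[...,::-1])
print(w2p("wrist",[[450,-270,58]],s))
E
```

```text
clock: 2.2
eef_pos: [451.4, -270.9, 212.4]
tool_rot: [-3.141, 0.004, 2.76]
force: [0.1, 0.8, 0.4]
width: 0.1
finger_force: 0.0
clock: 2.45
eef_pos: [449.4, -267.4, 189.6]
tool_rot: [3.14, -0.004, 2.761]
force: [0.2, 0.2, 0.1]
width: 0.1
finger_force: 0.0
2.45 [ 449.41283996 -267.38327141  189.57597332] [ 3.13985677 -0.00398635  2.76062399] [0.23972621 0.23795219 0.10906627] 0.08489654914329998
[[256.87497978 179.5565221 ]]
```

View pics/w2.png

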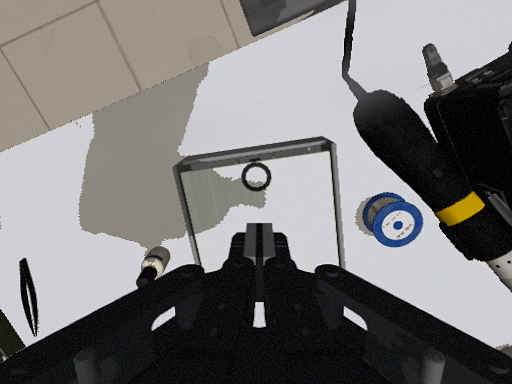

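The pad ring is centred at (256.5,177) and the front corners are at (177,165) and (333,141). The flux bottle is at (155,263) and the reel at (393,220).

Run:
```python
from h import *
s=arm.sense(); print(s['eef_pos'],s['tool_rot'])
im=cv2.imread("pics/w2.png",0)
c=cv2.HoughCircles(cv2.GaussianBlur(im[150:205,225:290],(3,3),0),cv2.HOUGH_GRADIENT,1,20,param1=80,param2=10,minRadius=9,maxRadius=20);print(c)
P=p2w("wrist",[[256.5,177]],58,s)[0]; print(P, p2w("wrist",[[177,165],[333,141]],34,s),p2w("wrist",[[177,165],[333,141]],58,s))
print(tool(P-s['eef_pos'],s))
```

```text
[ 450.00230991 -267.4925596   190.78587144] [ 3.14051681e+00 -2.08847602e-03  2.76135203e+00]
[[[31.5 26.5 10.2]
  [ 3.5 17.5 13.8]]]
[ 448.54192601 -269.78412531   58.        ] [[ 411.12707568 -345.25371502   34.        ]
 [ 448.01740803 -184.82549162   34.        ]] [[ 408.8056858  -336.87936061   58.        ]
 [ 442.7328255  -189.33743295   58.        ]]
[  0.2282548   -2.81276065 132.78368848]
```

```bash
python3 jog.py '[[[0,-3,60,0,0],[0,-3,100,0,0],[0,-3,122,0,0],[0,-3,122,0,0],[0,-3,122,0,0]]]'; python3 jog.py '[[[0,0,4,0,0],[0,0,6,0,0],[0,0,8,0,0],[0,0,8,0,0]]]'
```

```text
clock: 3.12
eef_pos: [450.3, -271.9, 71.0]
tool_rot: [-3.141, 0.002, 2.761]
force: [-0.1, 0.5, 1.3]
width: 0.2
finger_force: 0.0
clock: 3.62
eef_pos: [448.9, -271.8, 61.2]
tool_rot: [3.141, -0.0, 2.76]
force: [-0.4, -0.0, 0.4]
width: 0.2
finger_force: 0.0
```

```bash
python3 jog.py '[[[0,0,2,0,0],[0,0,3,0,0],[0,0,4,0,0],[0,0,4,0,0]]]'; python3 jog.py '[[[0,0,1,0,0],[0,0,1,0,0]]]'; python3 jog.py '[[[0,0,1,0,0],[0,0,1,0,0]]]'
```

```text
clock: 4.12
eef_pos: [449.0, -271.8, 57.5]
tool_rot: [-3.142, -0.0, 2.76]
force: [-1.7, 0.3, 3.2]
width: 0.4
finger_force: 1.8
clock: 4.38
eef_pos: [449.0, -271.8, 56.3]
tool_rot: [3.142, -0.0, 2.76]
force: [-1.5, 1.3, 3.7]
width: -0.4
finger_force: 1.9
clock: 4.62
eef_pos: [449.0, -271.8, 55.2]
tool_rot: [3.142, -0.0, 2.76]
force: [-1.1, 0.1, 3.6]
width: -0.4
finger_force: 1.9
```

```bash
cat > g.py <<'E'
from station import arm
import sys
f=arm.sense()['force'][2]; sys.exit(f>8.5)
E
python3 jog.py '[[[0,0,0.5,0,0],[0,0,0.5,0,0]]]'|grep -E 'pos|force:' && python3 g.py && python3 jog.py '[[[0,0,0.5,0,0],[0,0,0.5,0,0]]]'|grep -E 'pos|force:' && python3 g.py && python3 jog.py '[[[0,0,0.5,0,0],[0,0,0.5,0,0]]]'|grep -E 'pos|force:' && python3 g.py && python3 jog.py '[[[0,0,0.5,0,0],[0,0,0.5,0,0]]]'|grep -E 'pos|force:' && python3 g.py && python3 jog.py '[[[0,0,0.5,0,0],[0,0,0.5,0,0]]]'|grep -E 'pos|force:' && python3 g.py && python3 jog.py '[[[0,0,0.5,0,0],[0,0,0.5,0,0]]]'|grep -E 'pos|force:'
```

```text
eef_pos: [449.0, -271.8, 54.7]
force: [-1.3, 0.3, 4.5]
finger_force: 1.9False
```

```bash
sed -i 's/sys.exit(f>8.5)/sys.exit(int(f>8.5))/' g.py
G='eef_pos|^force'
python3 jog.py '[[[0,0,0.5,0,0],[0,0,0.5,0,0]]]'|grep -E $G && python3 g.py && python3 jog.py '[[[0,0,0.5,0,0],[0,0,0.5,0,0]]]'|grep -E $G && python3 g.py && python3 jog.py '[[[0,0,0.5,0,0],[0,0,0.5,0,0]]]'|grep -E $G && python3 g.py && python3 jog.py '[[[0,0,0.5,0,0],[0,0,0.5,0,0]]]'|grep -E $G && python3 g.py && python3 jog.py '[[[0,0,0.5,0,0],[0,0,0.5,0,0]]]'|grep -E $G && python3 g.py && python3 jog.py '[[[0,0,0.5,0,0],[0,0,0.5,0,0]]]'|grep -E $G
```

```text
eef_pos: [449.0, -271.8, 54.2]
force: [-1.2, 0.7, 3.5]
eef_pos: [449.0, -271.8, 54.0]
force: [-2.7, 0.7, 5.4]
eef_pos: [449.0, -271.9, 53.6]
force: [-2.9, 1.2, 6.5]
eef_pos: [449.0, -271.9, 53.1]
force: [-3.8, 1.4, 6.6]
eef_pos: [449.0, -271.8, 52.6]
force: [-3.0, 1.6, 6.7]
eef_pos: [449.0, -271.8, 52.1]
force: [-2.7, 1.0, 6.8]
```

```bash
G='eef_pos|^force'
python3 jog.py '[[[0,0,0.5,0,0],[0,0,0.5,0,0]]]'|grep -E $G && python3 g.py && python3 jog.py '[[[0,0,0.5,0,0],[0,0,0.5,0,0]]]'|grep -E $G && python3 g.py && python3 jog.py '[[[0,0,0.5,0,0],[0,0,0.5,0,0]]]'|grep -E $G && python3 g.py && python3 jog.py '[[[0,0,0.5,0,0],[0,0,0.5,0,0]]]'|grep -E $G && python3 g.py && python3 jog.py '[[[0,0,0.5,0,0],[0,0,0.5,0,0]]]'|grep -E $G && python3 g.py && python3 jog.py '[[[0,0,0.5,0,0],[0,0,0.5,0,0]]]'|grep -E $G && python3 g.py && python3 jog.py '[[[0,0,0.5,0,0],[0,0,0.5,0,0]]]'|grep -E $G && python3 g.py && python3 jog.py '[[[0,0,0.5,0,0],[0,0,0.5,0,0]]]'|grep -E $G
```

```text
eef_pos: [449.0, -271.9, 51.6]
force: [-2.7, 0.4, 7.0]
eef_pos: [449.1, -271.9, 51.2]
force: [-3.0, 0.6, 6.6]
eef_pos: [449.1, -271.9, 50.9]
force: [-3.4, 1.5, 9.1]
```

```bash
python3 jog.py '[[[0,0,0.3,0,0],[0,0,0.3,0,0]]]'|grep -E '^force|eef'
```

```text
eef_pos: [449.1, -271.9, 50.8]
force: [-3.7, 2.0, 9.4]
```

```bash
python3 jog.py '[[[0,0,0.4,0,0],[0,0,0.4,0,0]]]'|grep -E '^force|eef'
```

```text
eef_pos: [449.1, -271.9, 50.5]
force: [-3.8, 2.2, 10.8]
```

```bash
python3 jog.py '[[[0,0,0.3,0,0],[0,0,0.3,0,0]]]'|grep -E '^force|eef'
```

```text
eef_pos: [449.1, -271.9, 50.4]
force: [-4.4, 2.8, 13.3]
```

```bash
python3 jog.py '[[[0,0,-60,0,0],[10,0,-120,0,0],[60,0,-150,0,0],[90,0,-170,0,0],[90,0,-170,0,0],[90,0,-170,0,0]]]'
python3 - <<'E'
from h import *
s=arm.sense(); print(s['clock'],s['eef_pos'],s['tool_rot'],s['force'],s['width'])
im=arm.capture("wrist"); im2=arm.capture("top"); cv2.imwrite("pics/w3.png",np.hstack([cv2.resize(im,(400,300)),cv2.resize(im2[150:270,225:385],(400,300))])[...,::-1])
print(tool(np.array([441,216,220])-s['eef_pos'],s))
E
```

```text
clock: 8.62
eef_pos: [366.1, -238.7, 218.9]
tool_rot: [3.142, 0.001, 2.76]
force: [-0.2, -0.2, 0.4]
width: 0.0
finger_force: 0.0
8.625 [ 366.12302891 -238.71070957  218.93452225] [3.14154995e+00 1.04585674e-03 2.75961629e+00] [-0.19888969 -0.2317262   0.40487013] 0.014680920960100336
[100.01401018 449.85041815  -1.15086721]
```

View pics/w3.png

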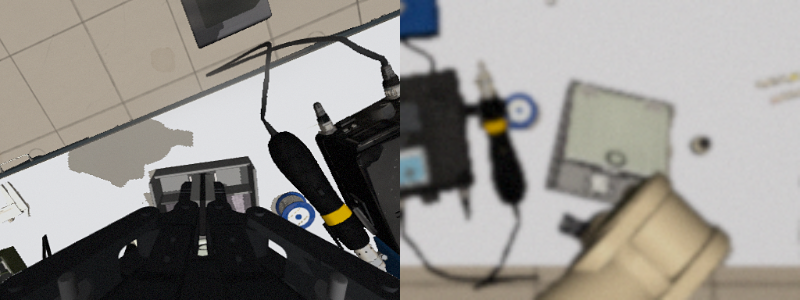

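The top crop shows the pad moved back and the case interior visible, so the lid is springing open clear of the arm. Next I go to the loupe.

```bash
python3 jog.py '[[[100,450,0,0,60],[100,450,0,0,60],[100,450,0,0,60],[100,450,0,0,60],[100,450,0,0,60],[100,450,0,0,60],[100,450,0,0,60],[100,450,0,0,60]]]' >/dev/null; python3 jog.py '[[[0,0,60,0,60],[0,0,110,0,60],[0,0,110,0,60],[0,0,110,0,60]]]'
python3 - <<'E'
from h import *
s=arm.sense()
im=arm.capture("wrist"); cv2.imwrite("pics/w4.png",im[...,::-1])
g=cv2.cvtColor(im,cv2.COLOR_RGB2GRAY)
print(w2p("wrist",[[441,216,26],[441,216,0]],s),tool([441-s['eef_pos'][0],216-s['eef_pos'][1],0],s))
E
```

```text
clock: 10.22
eef_pos: [441.4, 216.9, 110.2]
tool_rot: [3.141, 0.0, 2.76]
force: [0.4, 0.7, 1.0]
width: 60.0
finger_force: 0.0
[[258.20591217 192.39456121]
 [258.26679368 183.58095498]] [-1.62719500e-04 -9.69897446e-01 -4.67147516e-04]
```

View pics/w4.png

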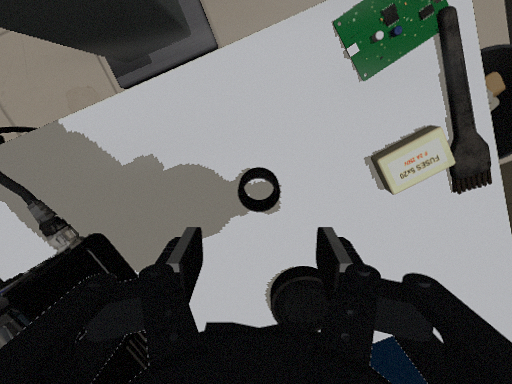

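The loupe silhouette is centred at (259.5,189), as predicted, and midway between the finger pads (about 260). I descend and grip.

```bash
python3 jog.py '[[[0,0,50,0,60],[0,0,85,0,60],[0,0,98,0,60],[0,0,102,0,60],[0,0,105,0,60],[0,0,106,0,60],[0,0,106,0,60]]]'; python3 jog.py '[[[0,0,0,0,30],[0,0,0,0,30],[0,0,0,0,30],[0,0,0,0,30],[0,0,0,0,30],[0,0,0,0,30]]]' 25
```

```text
clock: 11.15
eef_pos: [440.9, 216.7, 4.0]
tool_rot: [3.141, 0.001, 2.76]
force: [-0.5, -0.8, 0.6]
width: 60.0
finger_force: 0.0
clock: 11.9
eef_pos: [440.7, 216.7, 3.7]
tool_rot: [3.141, 0.0, 2.76]
force: [-0.5, -0.2, 5.4]
width: 34.9
finger_force: 24.8
```

```bash
python3 jog.py '[[[0,0,-5,0,30],[0,0,-30,0,30],[0,0,-90,0,30],[0,0,-150,0,30],[0,0,-190,0,30],[0,0,-215,0,30],[0,0,-215,0,30]]]'
python3 - <<'E'
from h import *
s=arm.sense(); print(s['eef_pos'],s['width'])
im=arm.capture("wrist"); t=arm.capture("top"); cv2.imwrite("pics/w5.png",np.hstack([cv2.resize(im,(400,300)),cv2.resize(t[160:250,250:370],(400,300),interpolation=3)])[...,::-1])
yaw=-.2; P=np.array([448.5,-270]); c=P+59*np.array([np.cos(yaw),np.sin(yaw)]); q=P+69*np.array([np.cos(yaw),np.sin(yaw)]); print(c,q,tool([*(q-s['eef_pos'][:2]),0],s))
E
```

```text
clock: 12.78
eef_pos: [441.6, 216.9, 220.2]
tool_rot: [3.139, 0.003, 2.76]
force: [0.3, 0.3, -0.4]
width: 35.3
finger_force: 25.2
[441.58810513 216.90004238 220.18577943] 35.304103911309944
[ 506.32392809 -281.72149052] [ 516.12459387 -283.70818382] [-2.55676116e+02 -4.36799616e+02 -3.20981347e-01]
```

View pics/w5.png

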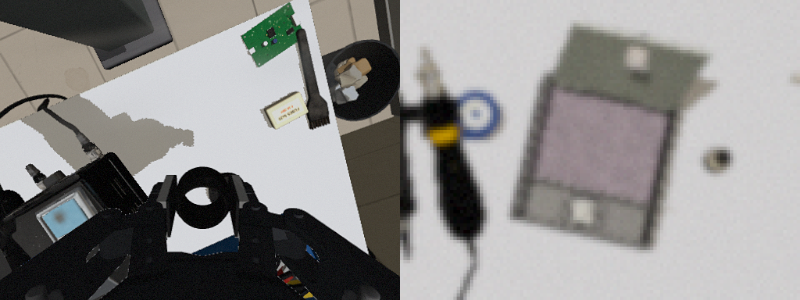

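The left half shows the loupe held level between the pads. The right half shows the lid fully open and the compartment floor (purple) clear, with corners near (550,85), (675,112), (655,215) and (532,192).

```bash
python3 jog.py '[[[-200,-437,0,0,30],[-200,-437,0,0,30],[-200,-437,0,0,30],[-200,-437,0,0,30],[-200,-437,0,0,30],[-200,-437,0,0,30],[-200,-437,0,0,30],[-200,-437,0,0,30]]]'
python3 - <<'E'
from h import *
s=arm.sense()
c=np.array([[550,85],[675,112],[655,215],[532,192]],float); uv=np.c_[250+(c[:,0]-400)*.3-.35,160+c[:,1]*.3-.35]
w=p2w("top",uv,6);print(w.round(0),w.mean(0))
im=arm.capture("wrist"); cv2.imwrite("pics/w6.png",im[...,::-1])
E
```

```text
clock: 13.88
eef_pos: [462.0, -265.7, 215.9]
tool_rot: [3.141, -0.003, 2.758]
force: [-0.2, 0.4, 0.2]
width: 35.1
finger_force: 25.4
[[ 605. -236.    6.]
 [ 573. -383.    6.]
 [ 451. -356.    6.]
 [ 478. -213.    6.]] [ 526.76973663 -296.79734173    6.        ]
```

View pics/w6.png

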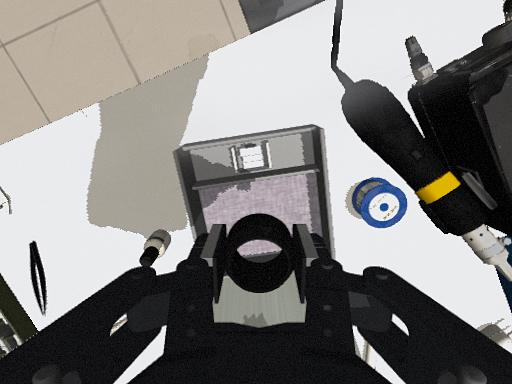

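The wrist view shows the open case. The partition's top edge runs from (192,187) to (318,165), and the loupe is held at (260,252). I check the target against the partition and the front corners.

Run:
```python
from h import *
s=arm.sense(); print(s['eef_pos'])
w=p2w("wrist",[[192,187],[318,165]],34,s);print(w.round(0)); m=w.mean(0); d=w[1]-w[0]; yaw=-np.arctan2(d[0],d[1]); print(yaw,np.hypot(*d[:2]))
u=np.array([np.cos(yaw),np.sin(yaw)]); q=m[:2]+45*u; print(q)
print(p2w("wrist",[[177,149],[323,125]],34,s).round(0))
for q in(q,[518,-286]): print(tool([*(q-s['eef_pos'][:2]),0],s))
```

```text
[ 462.69342755 -270.35464813  215.60165356]
[[ 456. -353.   34.]
 [ 486. -208.   34.]]
-0.20738131325035583 148.09272491058772
[ 514.98666058 -289.73296136]
[[ 409. -349.   34.]
 [ 446. -188.   34.]]
[-55.73989442   1.77762308  -0.07397221]
[-57.12259791   6.37144342  -0.08664963]
```

```bash
python3 jog.py '[[[-53,5,0,0,30],[-53,5,60,0,30],[-53,5,90,0,30],[-53,5,90,0,30],[-53,5,90,0,30]]]'
python3 - <<'E'
from h import *
s=arm.sense(); print(s['eef_pos'],tool(np.array([517,-287,0])-s['eef_pos'],s))
E
```

```text
clock: 14.55
eef_pos: [514.3, -278.5, 128.6]
tool_rot: [3.141, -0.0, 2.76]
force: [0.0, -0.6, 0.4]
width: 34.9
finger_force: 25.4
[ 514.30988343 -278.52798645  128.61010472] [ -5.66366821  -6.8734526  128.6089005 ]
```

```bash
python3 jog.py '[[[-5,-7,30,0,30],[-5,-7,70,0,30],[-5,-7,95,0,30],[-5,-7,108,0,30],[-5,-7,113,0,30],[-5,-7,113,0,30],[-5,-7,113,0,30]]]'; python3 jog.py '[[[0,0,1,0,30],[0,0,2,0,30],[0,0,3,0,30],[0,0,3,0,30],[0,0,3,0,30]]]'
```

```text
clock: 15.42
eef_pos: [517.1, -287.5, 16.5]
tool_rot: [-3.141, 0.002, 2.76]
force: [0.9, 0.2, -0.4]
width: 35.1
finger_force: 25.4
clock: 16.05
eef_pos: [516.2, -287.0, 12.2]
tool_rot: [3.141, -0.0, 2.76]
force: [0.4, 0.6, -1.5]
width: 35.1
finger_force: 25.4
```

```bash
python3 jog.py '[[[0,0,0.5,0,30],[0,0,1,0,30],[0,0,1,0,30]]]' | grep -E 'eef|^force'; python3 g.py && python3 jog.py '[[[0,0,0.5,0,30],[0,0,0.5,0,30],[0,0,0.5,0,30]]]'| grep -E 'eef|^force'; python3 g.py && python3 jog.py '[[[0,0,0.5,0,30],[0,0,0.5,0,30],[0,0,0.5,0,30]]]'| grep -E 'eef|^force'
```

```text
eef_pos: [516.2, -286.9, 11.2]
force: [-0.2, -0.3, -0.9]
eef_pos: [516.3, -287.0, 10.8]
force: [0.8, -0.5, -0.9]
eef_pos: [516.3, -286.9, 10.2]
force: [-0.5, -0.5, -0.8]
```

```bash
python3 jog.py '[[[0,0,0.4,0,30],[0,0,0.4,0,30],[0,0,0.4,0,30]]]' | grep -E 'eef|^force'; python3 g.py && python3 jog.py '[[[0,0,0.4,0,30],[0,0,0.4,0,30],[0,0,0.4,0,30]]]'| grep -E 'eef|^force'
```

```text
eef_pos: [516.3, -287.0, 9.9]
force: [0.1, 0.8, -1.2]
eef_pos: [516.3, -287.0, 9.7]
force: [-0.8, 0.6, 3.9]
```

```bash
python3 g.py && python3 jog.py '[[[0,0,0.4,0,30],[0,0,0.4,0,30],[0,0,0.4,0,30]]]'| grep -E 'eef|^force'
```

```text
eef_pos: [516.3, -287.0, 9.7]
force: [-1.7, 1.7, 7.7]
```

```bash
python3 jog.py '[[[0,0,0,0,37],[0,0,0,0,42],[0,0,0,0,56],[0,0,0,0,56],[0,0,0,0,56]]]' 20; python3 jog.py '[[[0,0,-5,0,56],[0,0,-25,0,56],[0,0,-70,0,56],[0,0,-120,0,56],[30,0,-170,0,56],[60,0,-200,0,56],[110,0,-200,0,56],[110,0,-200,0,56]]]'
python3 - <<'E'
from h import *
s=arm.sense()
im=arm.capture("wrist"); t=arm.capture("top"); cv2.imwrite("pics/w7.png",np.hstack([cv2.resize(im,(400,300)),cv2.resize(t[150:255,240:380],(400,300),interpolation=3)])[...,::-1])
E
```

```text
clock: 18.92
eef_pos: [516.2, -286.9, 9.0]
tool_rot: [3.141, -0.0, 2.76]
force: [0.9, 0.3, -0.1]
width: 56.2
finger_force: 0.0
clock: 19.92
eef_pos: [411.2, -244.0, 209.6]
tool_rot: [3.141, -0.002, 2.759]
force: [0.1, -0.2, 0.5]
width: 56.2
finger_force: 0.0
```

View pics/w7.png

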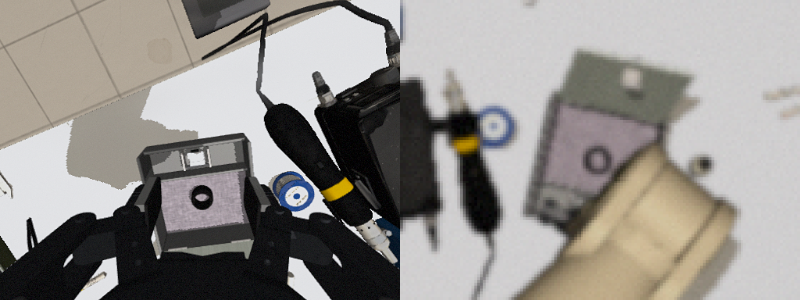

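The loupe stands flat on the compartment floor (about (203,196) in the wrist half). The lid is open, and the reel and bottle are where they were. The arm is clear, so I let it settle and hand in.

```bash
python3 jog.py '[[[0,0,0,0,56],[0,0,0,0,56],[0,0,0,0,56],[0,0,0,0,56]]]' && python3 -c "
from station import arm
print(arm.close_job())"
```

```text
clock: 20.52
eef_pos: [414.4, -246.0, 208.8]
tool_rot: [3.141, -0.0, 2.76]
force: [-0.3, 0.7, -0.7]
width: 56.3
finger_force: 0.0
the job is handed in; nothing more can be done
None
```

The loupe is standing lens down on the floor of the main compartment with the lid open: the latch was freed at 13.3 N on the pad, the last pictures show the other things near the case undisturbed, and the job was handed in at about 20.5 s (no verdict was returned).

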